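# Build up a mosaic inset in its box

## Task

Build the inset into the well of the black mosaic box in this order, each piece flat and fully home: first the spacer frame (the thicker one with the narrow rim), then the mosaic panel from the wooden rack with its tiles up, last the retaining frame (the thinner one with the wide rim). The rack lets you take the panel only by its short ends and the box has finger slots only at its long sides, so lay the panel down on a free bit of table and take it again the other way; never let a piece drop. Leave the glue bottle, cup, palette knife and large spare frame where they are.

Things in the scene. Friction and masses are not known exactly. Their poses are not given: they have to be found in the camera images.
- mosaic_box: Fixed black timber box, 110 (x) x 100 (y) x 70 mm high, mosaic on its x faces; origin: centre of its underside, z up. Well in the top: 64 mm (x) by 52 mm (y), widening by 4 mm a side in the top 8 mm. Walls at the x ends are unbroken. Each long side (+y, -y) has a finger slot 40 mm wide (x within 20 mm of the middle), open at the top and outwards, its floor 20 mm above the table.
- well_floor (a point): Centre of the well's floor, 30 mm above the table, 40 mm below the rim; axes as the box. The floor is 44 mm wide along y, so fingertips in the slots can go 10 mm below it. The stack: spacer 0 to 14 mm above this point, panel 14 to 24, retaining frame 24 to 34.
- rack: Fixed wooden rack that holds the panel at the start; origin: centre of its underside, z up. Its bed, 25 mm above the table and 50 mm long (x), lies between two rails along x, each 60 mm long, 11 mm thick, 48 mm high, 53 mm apart. Both x ends are open; below the bed a foot 12 mm high reaches 28 mm from the middle along x.
- spacer: Spacer: plain light wood rectangular frame 60 (x) x 48 (y) x 14 mm thick with a narrow 7 mm rim, about 25 g; origin at the centre of its underside, z up. Lies flat on the table.
- panel: Mosaic panel: solid plate 60 (x) x 48 (y) x 10 mm with small blue and grey glass tiles on its white upper face, about 75 g; origin at the centre of its underside, z up (tiles up). Starts flat on the rack's bed, its x along the rails.
- retainer: Retaining frame: plain light wood rectangular frame 60 (x) x 48 (y) x 10 mm thick with a wide 14 mm rim, about 22 g; origin at the centre of its underside, z up. Lies flat on the table.
- glue_bottle: White bottle standing upright, 64 mm across, 190 mm high, origin at the centre of its underside. Loose; leave alone.
- cup: Glass cup standing upright, 70 mm across, 90 mm high, origin at the centre of its underside. Loose; leave alone.
- palette_knife: Palette knife lying flat, about 186 mm long along its x, 18 mm high, wooden handle to -x; origin on the table below its middle. Loose; leave alone.
- spare_frame: Spare light wood frame, 84 (x) x 70 (y) x 12 mm, 10 mm rim, too large for the well; origin at the centre of its underside. Loose; leave alone.
Mind the look-alikes: they are no part of the job. Leave any pink look-alike of the retainer alone.

How it is judged:
By the outcome, as a careful person would: the job done as asked, in the order asked, and still so for the second after the job is handed in, with the robot touching nothing.
It also fails if it takes over 72 s, if anything falls off the work surface, if the arm or the gripper's body presses on something with over 40 N, if the wrist force passes 120 N, or if a joint passes its speed limit or range.

## Robot

A 7-joint arm with a two-finger parallel gripper is mounted at the origin on the work surface. World frame = base frame: x ahead of the robot, y to its left, z up, the work surface at z = 0. Lengths are in m, angles in rad, forces in N, time in s.
With the tool pointing down it reaches from about 0.425 to 0.925 m from the base axis. Payload 6.8 kg.
Tool frame: the origin (TCP) lies on the mounting face of the last link; the fingertips stand 173 mm ahead of it and the grasp point (between the pads) lies 155 mm ahead of it; y points along the fingers, x is the direction in which the jaws open and shut, and the axes are right-handed (so a half turn about y gives the same grasp; the last joint's range is limited). The gripper opens to 85 mm and grips with 20 to 120 N. Pads are 22 mm wide; open, the fingers measure 114 mm over their backs; the gripper's body (76 mm by 85 mm) begins 54 mm behind the grasp point. The pads swing forward as they close: fully open they stand 13 mm farther back than shut.
Start: joints at [-1.223, 0.477, 0.022, 1.555, -0.011, 1.109, -0.083], TCP at [0.297, 0.606, 0.405] pointing down, gripper open.
Joint ranges: [-2.96, 2.96], [-0.34, 2.1], [-1.41, 1.46], [0.24, 2.44], [-1.37, 4.51], [0.17, 1.92], [-2.96, 2.96]. Speed limits (rad/s): [2.39, 2.39, 3.14, 3.14, 3.14, 3.14, 3.14].

## Interface

Orientations are given as a rotation vector (axis times angle).
In Python, from bench import r gives the robot as it stands.
- The arm moves only by the tool step_arm, never from a script. Its arguments are lists of equal length, an entry for each row: "xyz": the shift along the tool's x, y, z scaled (see below), a list of three; "rotation": the turn, a rotation vector about the tool's x, y, z scaled (see below), a list of three. A call has 1 to 20 rows; each row is the pose to reach, as a shift and turn from the pose measured when the call began, along the tool's axes at that moment; what a row does not reach only later rows make up. The controller multiplies each number of a shift by 30 cm and each number of a turn by 90 degrees. A row lasts 1/8 s, in which the tool goes at most 62.5 mm and 10.7 degrees, less where a joint would pass 70% of its speed; a pose out of reach is approached as far as the arm can. A call with a number of a shift or a turn outside -1 to 1 is refused whole. A call with a gripper value outside its range is refused whole. "grip" is the closure, from 0 (fully open) to 1 (shut), set as the call begins (left out, the last holds). The fingers move at their own pace and stop on an object; "force" is the grip in N (left out, the last holds). Time passes only in rows, so rows that repeat a pose let the fingers close. It gives the time, the measured TCP pose, the force and the opening at its end, in the units of the state.
- r.get_obs(): the state, without advancing time (a new reading comes with each control period).
- r.grab_frame(name): name is "scene" or "top"; returns a dict with "pixels" (384x512x3 uint8, red, green, blue), "fx", "fy", "cx", "cy" (pixels), "position" and "attitude" of the camera in the world. Camera axes: x right, y down, z forward; pixel columns grow to the right and rows downward; lengths in m; the calibration is good to about 2 mm. A picture is of the moment at which its call begins. There is no depth.
- r.hand_in(): hands the job in, once; it reports no verdict.
The state is a dict: "clock": time; "joints": joint angles; "qvel": joint speeds; "tau": joint torques, N m; "tcp_pos": TCP position; "orientation": TCP orientation; "contact_force": force on the tool from outside, world axes, zero at the start; "moment": the same for the moment, N m; "grip_width": finger opening in m.
Only numpy, scipy, OpenCV 4.12 (cv2) and the standard library are available. Lean on these libraries where they do the work, as an engineer would, in place of code of your own. Each camera call takes 0.05 s, during which the arm holds its last target.

## Working session

There is one attempt and no reset: what is moved stays moved. The work goes in short steps, Python scripts to look and compute and a tool call to move; the robot and the scene stay as the last step left them, time stands still between calls to the robot, and variables do not carry over. Pictures are saved under pics/ and viewed, and the job is handed in when it is done.

Besides the shell and the picture viewer there is one more tool, called after "Request:" by a JSON object that holds its "api" and its "payload". step_arm: Moves the arm, as the interface text tells. Its arguments: {"type":"object","properties":{"xyz":{"type":"array"},"rotation":{"type":"array"},"grip":{"type":"number"},"force":{"type":"number"}},"required":["xyz","rotation"]}

```bash
ls; mkdir -p pics; python3 - <<'E'
from bench import r
import cv2,numpy as np
o=r.get_obs();print(o)
for n in("scene","top"):
    f=r.grab_frame(n);cv2.imwrite(f"pics/{n}0.png",cv2.cvtColor(f["pixels"],cv2.COLOR_RGB2BGR))
    print(n,{k:v for k,v in f.items() if k!="pixels"})
E
```

```text
pics
{'clock': 0.0, 'joints': array([-1.22306739,  0.47780936,  0.02230446,  1.55644485, -0.0115093 ,
        1.10930307, -0.08312447]), 'qvel': array([-4.23696445e-04, -2.28422413e-03,  5.90243345e-07,  2.34641371e-04,
        5.04345986e-04,  1.13730913e-03,  8.33004619e-04]), 'tau': array([ 8.69385949e-04, -5.96459770e+01,  1.60821039e+00, -2.81194675e+01,
        1.24683927e-02,  9.39139776e-03, -9.91118782e-06]), 'tcp_pos': array([0.29699249, 0.60584678, 0.40372132]), 'orientation': array([-1.39209841, -0.86615546,  0.86860903]), 'contact_force': array([ 0.36157204,  0.14118604, -0.43656134]), 'moment': array([-0.03478252, -0.01534164,  0.01029309]), 'grip_width': 0.08536557889631013}
scene {'fx': 411.4104406083161, 'fy': 411.4104406083161, 'cx': 265.29895282912423, 'cy': 196.15581918693434, 'position': array([1.22744887, 0.32317008, 1.09256587]), 'attitude': array([-1.46673837, -2.25278785,  0.7415012 ])}
top {'fx': 395.3834114123629, 'fy': 395.3834114123629, 'cx': 261.4882172179283, 'cy': 194.42396593682983, 'position': array([0.35780068, 0.01319649, 1.00422005]), 'attitude': array([-2.07884248,  2.15582346, -0.2216033 ])}
```

View pics/scene0.png

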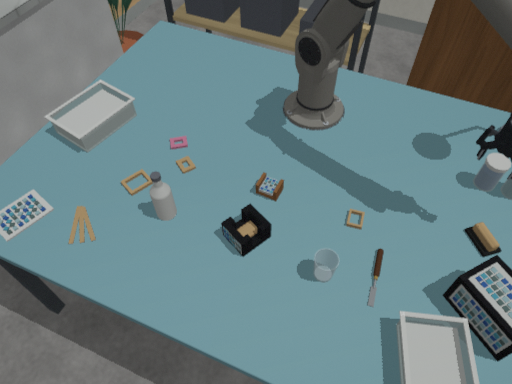

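View pics/top0.png

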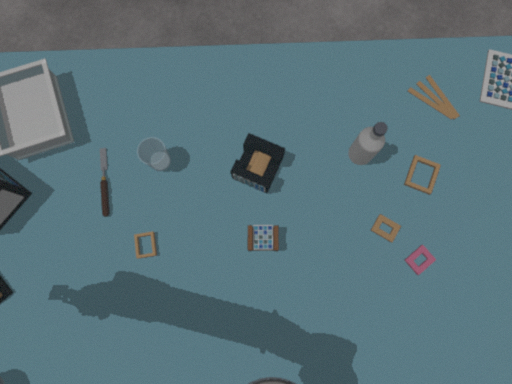

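```bash
cat > h.py <<'E'
import numpy as np,cv2
from scipy.spatial.transform import Rotation as R
from bench import r
def grab(n,save=None):
    f=r.grab_frame(n)
    if save: cv2.imwrite(f"pics/{save}.png",cv2.cvtColor(f["pixels"],cv2.COLOR_RGB2BGR))
    return f
CAL={"scene":(411.4104,265.29895,196.15582,[1.22744887,0.32317008,1.09256587],[-1.46673837,-2.25278785,0.7415012]),
"top":(395.38341,261.48822,194.42397,[0.35780068,0.01319649,1.00422005],[-2.07884248,2.15582346,-0.2216033])}
def w(n,u,v,z):
    f,cx,cy,p,a=CAL[n];d=R.from_rotvec(a).apply([(u-cx)/f,(v-cy)/f,1]);p=np.array(p)
    return p+d*(z-p[2])/d[2]
def px(n,P):
    f,cx,cy,p,a=CAL[n];c=R.from_rotvec(a).inv().apply(np.atleast_2d(P)-np.array(p))
    return np.c_[f*c[:,0]/c[:,2]+cx,f*c[:,1]/c[:,2]+cy]
def crop(src,dst,x0,y0,x1,y1,s):
    im=cv2.imread(f"pics/{src}.png")[y0:y1,x0:x1]
    cv2.imwrite(f"pics/{dst}.png",cv2.resize(im,None,fx=s,fy=s,interpolation=cv2.INTER_CUBIC))
E
python3 - <<'E'
from h import *
print(R.from_rotvec([-1.39209841, -0.86615546,  0.86860903]).as_matrix())
E
```

```text
[[ 4.40184207e-01 -7.06153840e-04 -8.97907214e-01]
 [ 8.97905619e-01 -1.69607940e-03  4.40184759e-01]
 [-1.83376009e-03 -9.99998312e-01 -1.12527866e-04]]
```

```bash
python3 - <<'E'
from h import *
a=cv2.imread("pics/top0.png")
def c(x0,y0,n,s): return cv2.resize(a[y0:y0+n,x0:x0+n],(400,300) if 0 else (s,s),interpolation=cv2.INTER_CUBIC)
cv2.imwrite("pics/c1.png",np.hstack([c(120,220,50,390),c(361,203,50,390)]))
cv2.imwrite("pics/c2.png",np.hstack([c(228,132,60,390),c(238,212,50,390)]))
E
```

```text
(no output)
```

View pics/c1.png

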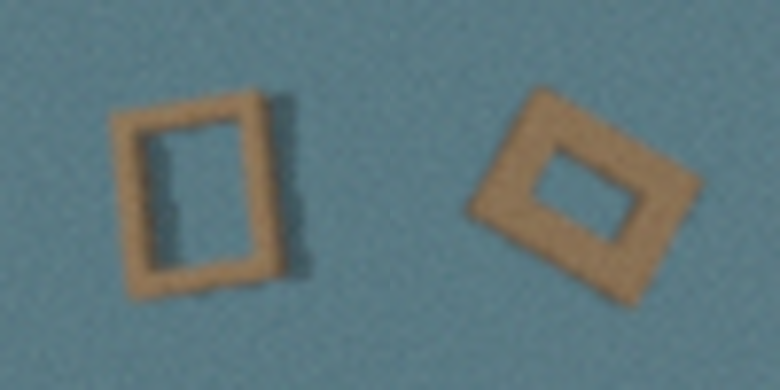

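View pics/c2.png

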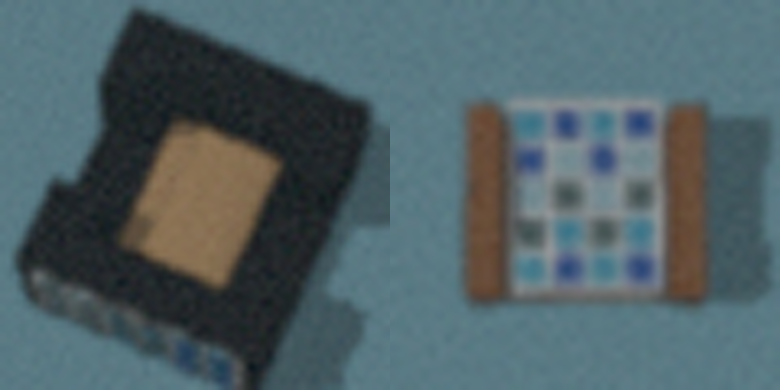

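```bash
python3 - <<'E'
from h import *
for n,l in(("top",dict(sp=(145,245,.014),ret=(386,228,.01),pink=(420,260,.01),spare=(423,174,.012),box=(258,163,.07),rack=(263,238,.04),glue=(365,150,0),cup=(160,165,0),knife=(104,185,0.01))),
 ("scene",dict(sp=(356,219,.014),ret=(186,165,.01),pink=(179,142,.01),box=(246,230,.07),rack=(269,187,.04),glue=(163,210,0),cup=(325,272,0)))):
    for k,(u,v,z) in l.items(): print(n,k,w(n,u,v,z).round(3))
a=cv2.imread("pics/top0.png")
print("table",a[260,200],"shadow",a[190,285],a[170,292],"box",a[160,240],a[150,262],"floor",a[163,260],"wood",a[229,376],a[245,137])
a=cv2.imread("pics/scene0.png")
print("table",a[200,300],"shadow",a[240,275],"box",a[215,240],"floor",a[230,248])
E
```

```text
top sp [0.443 0.298 0.014]
top ret [ 0.464 -0.308  0.01 ]
top pink [ 0.381 -0.384  0.01 ]
top spare [ 0.6   -0.417  0.012]
top box [0.628 0.009 0.07 ]
top rack [0.447 0.004 0.04 ]
top glue [ 0.674 -0.276  0.   ]
top cup [0.652 0.267 0.   ]
top knife [0.601 0.408 0.01 ]
scene sp [0.452 0.304 0.014]
scene ret [ 0.472 -0.3    0.01 ]
scene pink [ 0.387 -0.379  0.01 ]
scene box [0.661 0.022 0.07 ]
scene rack [0.466 0.011 0.04 ]
scene glue [ 0.663 -0.275  0.   ]
scene cup [0.659 0.273 0.   ]
table [130 119  87] shadow [131 121  90] [132 122  91] box [44 45 34] [36 34 28] floor [ 86 113 139] wood [ 86 114 139] [ 76 105 130]
table [157 149 111] shadow [158 151 113] box [108 102  74] floor [101 138 161]
```

```bash
python3 - <<'E'
from h import *
a=cv2.imread("pics/scene0.png")
def c(x0,y0,n): return cv2.resize(a[y0:y0+n,x0:x0+n],(390,390),interpolation=cv2.INTER_CUBIC)
cv2.imwrite("pics/c3.png",np.hstack([c(211,196,70),c(239,157,60)]))
E
```

```text
(no output)
```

View pics/c3.png

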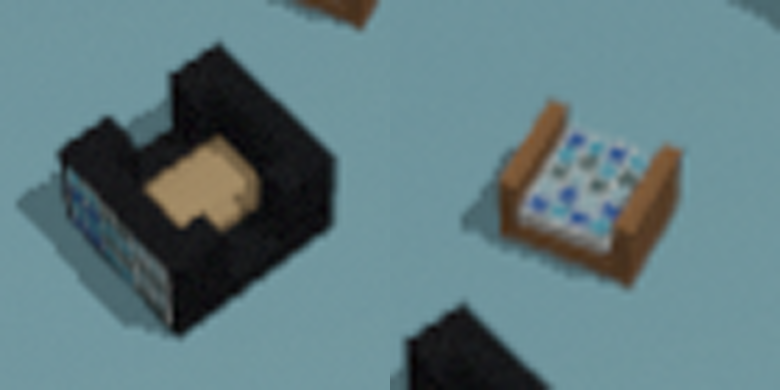

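```bash
cat >> h.py <<'E'
from scipy.optimize import minimize
def T(p,V):
    c,s=np.cos(p[2]),np.sin(p[2]);V=np.asarray(V,float)
    return np.c_[p[0]+c*V[:,0]-s*V[:,1],p[1]+s*V[:,0]+c*V[:,1],V[:,2]]
def blk(x0,x1,y0,y1,z0,z1): return [(x,y,z) for x in(x0,x1) for y in(y0,y1) for z in(z0,z1)]
S=8
def render(n,p,adds,holes,win):
    x0,y0,x1,y1=win;m=np.zeros(((y1-y0)*S,(x1-x0)*S),np.float32)
    def poly(V):
        q=(px(n,T(p,V))-[x0,y0]+.5)*S-.5
        return cv2.convexHull(q.astype(np.float32))
    for V in adds: cv2.fillConvexPoly(m,np.round(poly(V)*16).astype(np.int32),1.,shift=4)
    for pair in holes:
        h=np.ones_like(m)
        for V in pair:
            k=np.zeros_like(m);cv2.fillConvexPoly(k,np.round(poly(V)*16).astype(np.int32),1.,shift=4);h*=k
        m*=1-h
    return cv2.resize(m,(x1-x0,y1-y0),interpolation=cv2.INTER_AREA)
def fit(imgs,p0,adds,holes,weight,r=45,verbose=True):
    ws={}
    for n,im in imgs.items():
        c=px(n,[[p0[0],p0[1],.01]])[0].astype(int);win=(c[0]-r,c[1]-r,c[0]+r,c[1]+r)
        ws[n]=(weight(im[win[1]:win[3],win[0]:win[2]].astype(float)),win)
    def cost(p,ns=None):
        e=0
        for n in(ns or ws):
            t,win=ws[n];m=cv2.GaussianBlur(render(n,p,adds,holes,win),(0,0),.6);e+=((m-t)**2).sum()
        return e
    out={}
    for ns in [[n] for n in ws]+([list(ws)] if len(ws)>1 else []):
        best=None
        p=np.array(p0,float)
        for sc in(.01,.003):
            sim=[p]+[p+d for d in np.diag([sc,sc,sc*15])]
            q=minimize(cost,p,args=(ns,),method="Nelder-Mead",options=dict(initial_simplex=np.array(sim),xatol=1e-5,fatol=1e-4));p=q.x
        out["+".join(ns)]=p;print("+".join(ns),p[:2].round(4),np.degrees(p[2]).round(2),round(q.fun,2))
    return p
wood=lambda I:np.clip((I[...,2]-I[...,0]+20)/55.,0,1)   # BGR
def frame(t,lx,ly,rim):
    a=[blk(-lx/2,lx/2,-ly/2,ly/2,0,t)];hx,hy=lx/2-rim,ly/2-rim
    return a,[[[(x,y,z) for x in(-hx,hx) for y in(-hy,hy)] for z in(0,t)]]
BOX=[blk(-.055,.055,-.05,.05,0,.02),blk(-.055,-.02,-.05,.05,0,.07),blk(.02,.055,-.05,.05,0,.07),blk(-.032,.032,-.022,.022,0,.03)]
RACK=[blk(-.03,.03,.0265,.0375,0,.048),blk(-.03,.03,-.0375,-.0265,0,.048),blk(-.03,.03,-.024,.024,.025,.035),blk(-.025,.025,-.027,.027,0,.025),blk(-.028,.028,-.027,.027,0,.012)]
def load(k): return {n:cv2.imread(f"pics/{n}{k}.png") for n in("scene","top")}
E
python3 - <<'E'
from h import *
I=load("0")
for n,a in I.items():
    hsv=a.astype(int);print(n,a[178,290],a[200,275])
for ps in ([.447,.3,np.radians(80)],[.447,.3,np.radians(100)],[.447,.3,0]):
    print("sp");fit(I,ps,*frame(.014,.06,.048,.007),wood,25)
for y in(-30,30,60):
    print("ret");fit(I,[.468,-.304,np.radians(y)],*frame(.01,.06,.048,.014),wood,25)
E
```

```text
scene [157 149 111] [49 64 78]
top [129 119  89] [130 119  87]
sp
scene [0.4462 0.3   ] 81.41 93.92
top [0.4444 0.2997] 72.29 191.03
scene+top [0.4456 0.3   ] 73.97 288.22
sp
scene [0.4463 0.3013] 114.4 94.08
top [0.4446 0.2997] 119.37 193.02
scene+top [0.4456 0.3004] 118.83 290.22
sp
scene [0.4463 0.3007] 7.0 6.91
top [0.4446 0.2999] 7.17 5.78
scene+top [0.445  0.3002] 7.06 17.19
ret
scene [ 0.4663 -0.3066] -47.26 183.59
top [ 0.4654 -0.3079] -13.51 160.13
scene+top [ 0.4655 -0.3077] -14.21 351.97
ret
scene [ 0.4664 -0.3066] 56.43 138.01
top [ 0.4651 -0.308 ] 56.96 5.75
scene+top [ 0.4655 -0.3078] 56.6 146.22
ret
scene [ 0.4665 -0.3067] 56.02 138.01
top [ 0.4652 -0.308 ] 56.42 5.95
scene+top [ 0.4653 -0.3078] 56.7 146.41
```

```bash
python3 - <<'E'
from h import *
I=load("0")
print(I["top"][150:185:4,270:300:3].mean(2).astype(int)); print(I["scene"][220:255:4,212:250:3].mean(2).astype(int))
E
```

```text
[[ 34  42  33  30  42  85 112 112 117 112]
 [ 29  37  39  33  35  73  85  79  94 112]
 [ 75  31  37  41  47  83  83  83  90 112]
 [ 38  33  36  29  81  81  81  83 114 113]
 [ 37  42  34  67  89  88  87 113 114 115]
 [ 42  37  35  81 114 113 115 110 113 114]
 [ 33  44  75 110 114 114 113 115 116 116]
 [ 38  45  82  88 106 116 113 115 113 115]
 [ 32  83  79  81  79 117 112 111 113 111]]
[[140 140 139 140 111  22  24  32  98  45  17  19  18]
 [140 139 140  85  26  23  22  17  21  21  32 107 130]
 [139 140 129  91  89  23  26  25  26 108 129 132 133]
 [140  98  99  96  72  73  27  23  24  80 134 134 134]
 [140 139  97  98  70  68  70  37  25  23  49  24  31]
 [140 139 140  99  97  79  72  79  76  25  23  24  20]
 [140 141 140 140 113  97  94  75  68  92  19  18  16]
 [141 141 141 140 140 112  98  97  57  76  10  13  16]
 [141 140 140 141 140 141 136  97  98  43   8  18  62]]
```

```bash
python3 - <<'E'
from h import *
I=load("0")
def bx(hi,lo): return lambda J:np.maximum(np.clip((hi-J.mean(2))/(hi-lo),0,1),wood(J))
for y in(45,65,90):
    for n,f in(("top",bx(80,50)),("scene",bx(90,60))):
        fit({n:I[n]},[.635,.012,np.radians(y)],BOX,[],f,45)
# rack: rails only wood
rk=lambda J:np.maximum(wood(J),np.clip((J.mean(2)-145)/20,0,1)*0)
RL=RACK[:2]
for n in I:
    im=I[n]
    print("rack mean",n)
    for y in(0,15): fit({n:im},[.455,.006,np.radians(y)],RL,[],wood,30)
E
```

```text
top [0.644  0.0079] 64.06 290.24
scene [0.6352 0.01  ] 64.07 430.17
top [0.6437 0.008 ] 64.63 289.82
scene [0.6353 0.0098] 63.08 430.63
top [0.644  0.0085] 64.07 290.21
scene [0.6348 0.0099] 63.71 430.83
rack mean scene
scene [0.4516 0.0051] -0.2 91.77
scene [0.451  0.0051] -0.32 91.68
rack mean top
top [0.4487 0.0045] -1.83 15.59
top [0.4493 0.0045] -1.84 15.65
```

```bash
cat > ov.py <<'E'
from h import *
def overlay(n,im,p,boxes,win,s,out):
    x0,y0,x1,y1=win;a=cv2.resize(im[y0:y1,x0:x1],None,fx=s,fy=s,interpolation=cv2.INTER_CUBIC)
    for V in boxes:
        q=((px(n,T(p,V))-[x0,y0]+.5)*s-.5)
        for i in range(8):
            for b in(1,2,4):
                j=i^b
                if j>i: cv2.line(a,tuple(np.round(q[i]).astype(int).tolist()),tuple(np.round(q[j]).astype(int).tolist()),(0,255,255) if V[i][2]>0.05 and V[j][2]>.05 else (0,0,255),1)
    if out: cv2.imwrite(f"pics/{out}.png",a)
    return a
E
python3 - <<'E'
from ov import *
I=load("0")
a=overlay("top",I["top"],[.640,.009,np.radians(64)],BOX,(223,127,293,197),5.57,None)
b=overlay("scene",I["scene"],[.640,.009,np.radians(64)],BOX,(211,196,281,266),5.57,None)
cv2.imwrite("pics/ov1.png",np.hstack([a,b]))
E
```

```text
(no output)
```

View pics/ov1.png

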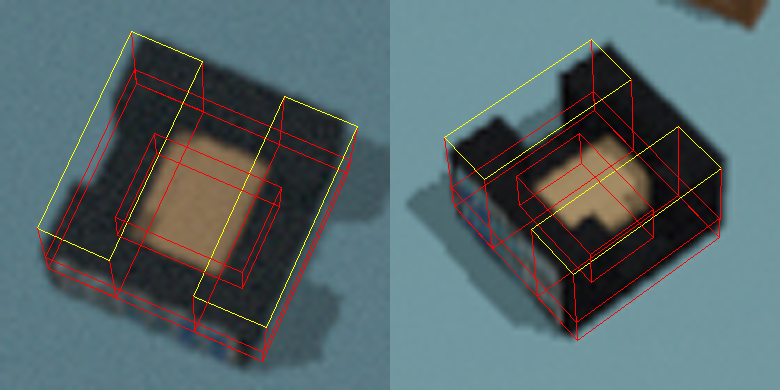

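```bash
python3 - <<'E'
from ov import *
I=load("0")
def bx(hi,lo): return lambda J:np.maximum(np.clip((hi-J.mean(2))/(hi-lo),0,1),wood(J))
P={}
for n,f in(("top",bx(80,50)),("scene",bx(90,60))):
    P[n]=fit({n:I[n]},[.635,.012,np.radians(-25)],BOX,[],f,45)
a=overlay("top",I["top"],P["top"],BOX,(223,127,293,197),5.57,None)
b=overlay("scene",I["scene"],P["scene"],BOX,(211,196,281,266),5.57,None)
cv2.imwrite("pics/ov2.png",np.hstack([a,b]))
P=fit({"top":I["top"]},[.449,.0045,-.03],RL:=RACK[:2],[],wood,30)
a=overlay("top",I["top"],P,RACK,(228,203,298,273),5.57,None)
b=overlay("scene",I["scene"],P,RACK,(234,152,304,222),5.57,None)
cv2.imwrite("pics/ov3.png",np.hstack([a,b]))
E
```

```text
top [0.6379 0.0093] -25.78 122.66
scene [0.6397 0.0106] -26.09 213.43
top [0.449  0.0045] -1.82 15.37
```

View pics/ov2.png

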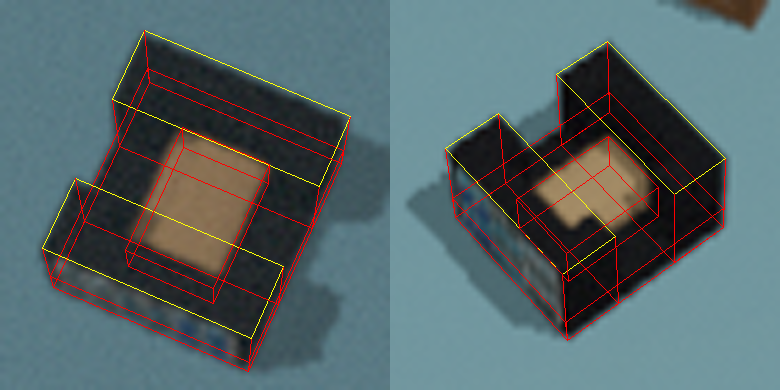

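View pics/ov3.png

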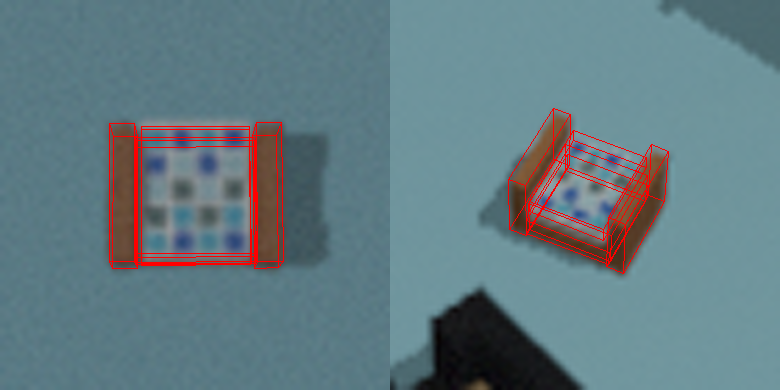

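```bash
cat > g.py <<'E'
from h import *
import sys
def Rd(th):
    t=np.radians(th);x=np.array([np.cos(t),np.sin(t),0]);y=np.array([0,0,-1.]);return R.from_matrix(np.c_[x,y,np.cross(x,y)])
def go(*tg):
    o=r.get_obs();p=o["tcp_pos"];C=R.from_rotvec(o["orientation"])
    x=C.as_matrix()[:,0]
    print("t",round(float(o["clock"]),2),"tcp",p.round(4),"th",np.degrees(np.arctan2(x[1],x[0])).round(2),"F",o["contact_force"].round(1),"w",round(float(o["grip_width"]),4),"q",o["joints"].round(2))
    for X,Y,Z,th in tg:
        d=C.inv().apply(np.array([X,Y,Z])-p);rv=(C.inv()*Rd(th)).as_rotvec()
        print([X,Y,Z,th],"xyz",(d/.3).round(4).tolist(),"rot",(rv/(np.pi/2)).round(4).tolist(),"rows",round(max(np.linalg.norm(d)/.0625,np.degrees(np.linalg.norm(rv))/10.7),1))
if __name__=="__main__":
    go(*[list(map(float,a.split(","))) for a in sys.argv[1:]])
E
python3 g.py .4455,.3003,.25,97.05 .4455,.3003,.2,97.05
```

```text
t 0.1 tcp [0.297  0.6059 0.4038] th 63.88 F [ 0.2  0.  -0.2] w 0.0851 q [-1.22  0.48  0.02  1.56 -0.01  1.11 -0.08]
[0.4455, 0.3003, 0.25, 97.05] xyz [-0.6959, 0.514, -0.8927] rot [-0.0002, -0.3685, -0.0011] rows 6.0
[0.4455, 0.3003, 0.2, 97.05] xyz [-0.6956, 0.6807, -0.8927] rot [-0.0002, -0.3685, -0.0011] rows 6.3
```

Request:
{"api": "step_arm", "payload": {"xyz": [[-0.696,0.514,-0.893],[-0.696,0.514,-0.893],[-0.696,0.514,-0.893],[-0.696,0.514,-0.893],[-0.696,0.514,-0.893],[-0.696,0.514,-0.893],[-0.696,0.514,-0.893],[-0.696,0.514,-0.893],[-0.696,0.514,-0.893],[-0.696,0.514,-0.893]], "rotation": [[0,-0.3685,0],[0,-0.3685,0],[0,-0.3685,0],[0,-0.3685,0],[0,-0.3685,0],[0,-0.3685,0],[0,-0.3685,0],[0,-0.3685,0],[0,-0.3685,0],[0,-0.3685,0]], "grip": 0.2, "force": 30}}

```text
clock: 1.35
tcp_pos: [0.445, 0.3016, 0.2504]
orientation: [-1.148, -1.301, 1.301]
contact_force: [-0.3, 1.1, -0.7]
grip_width: 0.068
```

```bash
python3 g.py .4455,.3003,.19,97.05 .4455,.3003,.175,97.05; python3 - <<'E'
from ov import *
a=grab("top","top1")["pixels"];b=grab("scene","scene1")["pixels"]
c=px("top",[[.4455,.3003,.03]])[0].astype(int);d=px("scene",[[.4455,.3003,.03]])[0].astype(int)
k=lambda a,c:cv2.resize(a[c[1]-35:c[1]+35,c[0]-35:c[0]+35,::-1],(390,390),interpolation=cv2.INTER_CUBIC)
cv2.imwrite("pics/c4.png",np.hstack([k(a,c),k(b,d)]))
E
```

```text
t 1.35 tcp [0.445  0.3016 0.2504] th 97.18 F [-0.3  1.1 -0.7] w 0.068 q [-0.67  0.46 -0.05  2.01  0.04  0.68  0.95]
[0.4455, 0.3003, 0.19, 97.05] xyz [-0.0045, 0.2015, -0.001] rot [-0.0001, 0.0015, -0.0003] rows 1.0
[0.4455, 0.3003, 0.175, 97.05] xyz [-0.0044, 0.2515, -0.001] rot [-0.0001, 0.0015, -0.0003] rows 1.2
```

View pics/c4.png

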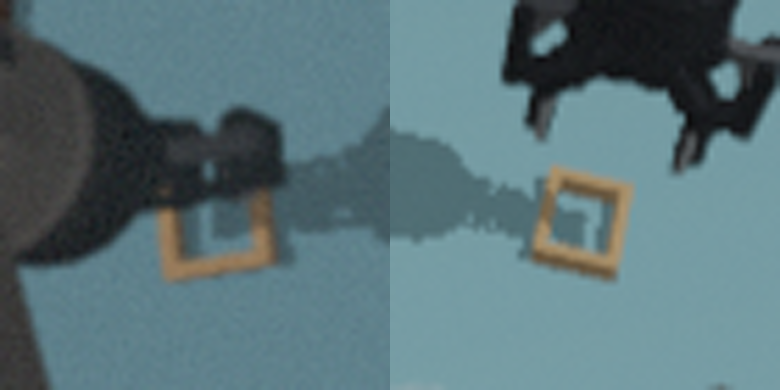

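```bash
python3 - <<'E'
from h import *
d=px("scene",[[.4455,.3003,.03]])[0].astype(int)
t=np.radians(97.2);x=np.array([np.cos(t),np.sin(t),0]);
for z in(.071,.077,.084,.09):
  for s in(-.034,.034):
    for e in (-.011,.011):
        P=np.array([.445,.3016,z])+s*x+e*np.array([-x[1],x[0],0])
        print(z,s,e,((px("scene",[P])[0]-d+35+.5)*5.571+[390,0]).round(0))
E
```

```text
0.071 -0.034 -0.011 [541. 157.]
0.071 -0.034 0.011 [548. 126.]
0.071 0.034 -0.011 [665. 187.]
0.071 0.034 0.011 [671. 155.]
0.077 -0.034 -0.011 [543. 151.]
0.077 -0.034 0.011 [550. 119.]
0.077 0.034 -0.011 [668. 180.]
0.077 0.034 0.011 [673. 149.]
0.084 -0.034 -0.011 [545. 143.]
0.084 -0.034 0.011 [552. 112.]
0.084 0.034 -0.011 [670. 173.]
0.084 0.034 0.011 [676. 141.]
0.09 -0.034 -0.011 [547. 137.]
0.09 -0.034 0.011 [554. 105.]
0.09 0.034 -0.011 [673. 167.]
0.09 0.034 0.011 [678. 135.]
```

Request:
{"api": "step_arm", "payload": {"xyz": [[-0.0045,0.15,-0.001],[-0.0045,0.22,-0.001],[-0.0045,0.254,-0.001],[-0.0045,0.254,-0.001],[-0.0045,0.254,-0.001]], "rotation": [[0,0.0015,0],[0,0.0015,0],[0,0.0015,0],[0,0.0015,0],[0,0.0015,0]]}}

```text
clock: 2.08
tcp_pos: [0.446, 0.3001, 0.175]
orientation: [-1.15, -1.299, 1.298]
contact_force: [0.4, -0.5, 0.4]
grip_width: 0.0685
```

Request:
{"api": "step_arm", "payload": {"xyz": [[0,0,0],[0,0,0],[0,0,0],[0,0,0]], "rotation": [[0,0,0],[0,0,0],[0,0,0],[0,0,0]], "grip": 1, "force": 30}}

```text
clock: 2.58
tcp_pos: [0.4464, 0.3004, 0.1761]
orientation: [-1.15, -1.301, 1.297]
contact_force: [-0.7, -0.6, 6.4]
grip_width: 0.0469
```

```bash
python3 g.py .4455,.3003,.34,97.05 
```

```text
t 2.58 tcp [0.4464 0.3004 0.1761] th 97.0 F [-0.7 -0.6  6.4] w 0.0469 q [-0.67  0.58 -0.04  2.03  0.05  0.52  0.94]
[0.4455, 0.3003, 0.34, 97.05] xyz [0.0005, -0.5464, 0.0018] rot [0.0016, -0.0005, 0.0006] rows 2.6
```

Request:
{"api": "step_arm", "payload": {"xyz": [[0,-0.03,0],[0,-0.2,0],[0,-0.4,0],[0,-0.4,0],[0,-0.4,0]], "rotation": [[0,0,0],[0,0,0],[0,0,0],[0,0,0],[0,0,0]]}}

```text
clock: 3.2
tcp_pos: [0.4459, 0.3, 0.2963]
orientation: [-1.15, -1.301, 1.296]
contact_force: [-0.2, -0.7, -1.0]
grip_width: 0.0473
```

```bash
python3 g.py .6388,.010,.30,64.1; python3 - <<'E'
from ov import *
b=grab("scene","scene2")["pixels"]
d=px("scene",[[.4455,.3003,.14]])[0].astype(int)
k=lambda a,c:cv2.resize(a[c[1]-40:c[1]+40,c[0]-40:c[0]+40,::-1],(480,480),interpolation=cv2.INTER_CUBIC)
cv2.imwrite("pics/c5.png",k(b,d))
E
```

```text
t 3.2 tcp [0.4459 0.3    0.2963] th 97.0 F [-0.2 -0.7 -1. ] w 0.0473 q [-0.67  0.39 -0.05  1.98  0.03  0.77  0.96]
[0.6388, 0.01, 0.3, 64.1] xyz [-1.0378, -0.0118, -0.5204] rot [0.0016, 0.3656, 0.0012] rows 5.6
```

View pics/c5.png

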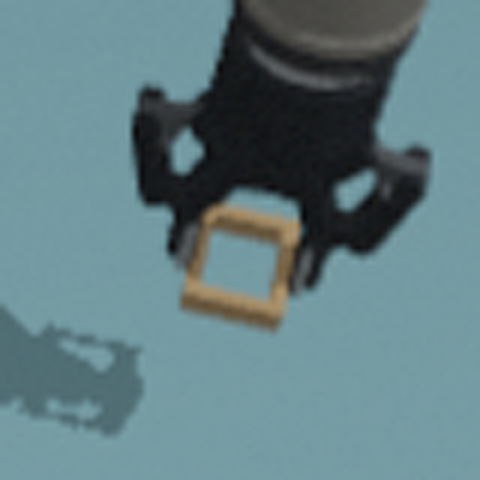

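Request:
{"api": "step_arm", "payload": {"xyz": [[-0.98,-0.012,-0.49],[-0.98,-0.012,-0.49],[-0.98,-0.012,-0.49],[-0.98,-0.012,-0.49],[-0.98,-0.012,-0.49],[-0.98,-0.012,-0.49],[-0.98,-0.012,-0.49],[-0.98,-0.012,-0.49]], "rotation": [[0.0016,0.366,0.001],[0.0016,0.366,0.001],[0.0016,0.366,0.001],[0.0016,0.366,0.001],[0.0016,0.366,0.001],[0.0016,0.366,0.001],[0.0016,0.366,0.001],[0.0016,0.366,0.001]]}}

```text
clock: 4.25
tcp_pos: [0.6264, 0.0283, 0.2982]
orientation: [-1.387, -0.869, 0.874]
contact_force: [0.5, 0.5, -0.2]
grip_width: 0.0471
```

```bash
python3 g.py .6388,.010,.27,64.1
```

```text
t 4.25 tcp [0.6264 0.0283 0.2982] th 64.23 F [ 0.5  0.5 -0.2] w 0.0471 q [-0.26  0.52  0.15  1.77 -0.1   0.86  1.06]
[0.6388, 0.01, 0.27, 64.1] xyz [-0.0369, 0.0939, -0.064] rot [-0.0023, 0.0014, -0.0009] rows 0.6
```

Request:
{"api": "step_arm", "payload": {"xyz": [[-0.037,0.094,-0.064],[-0.037,0.094,-0.064],[-0.037,0.094,-0.064],[-0.037,0.094,-0.064]], "rotation": [[-0.0023,0.0014,-0.001],[-0.0023,0.0014,-0.001],[-0.0023,0.0014,-0.001],[-0.0023,0.0014,-0.001]]}}

```text
clock: 4.75
tcp_pos: [0.6388, 0.0113, 0.271]
orientation: [-1.389, -0.873, 0.87]
contact_force: [-0.2, 0.7, -0.6]
grip_width: 0.0467
```

```bash
python3 g.py .6388,.010,.24,64.1 .6388,.010,.207,64.1; python3 - <<'E'
from ov import *
a=grab("scene","scene3")["pixels"][...,::-1];b=grab("top","top3")["pixels"][...,::-1]
B=[.6388,.010,np.radians(-25.9)]
cv2.imwrite("pics/c6.png",np.hstack([cv2.resize(a[176:266,201:291],(390,390),interpolation=2),cv2.resize(b[117:207,213:303],(390,390),interpolation=2)]))
E
```

```text
t 4.75 tcp [0.6388 0.0113 0.271 ] th 64.2 F [-0.2  0.7 -0.6] w 0.0467 q [-0.22  0.57  0.15  1.76 -0.11  0.82  1.1 ]
[0.6388, 0.01, 0.24, 64.1] xyz [-0.0041, 0.1032, -0.002] rot [0.0005, 0.0011, 0.0008] rows 0.5
[0.6388, 0.01, 0.207, 64.1] xyz [-0.0043, 0.2132, -0.0019] rot [0.0005, 0.0011, 0.0008] rows 1.0
```

View pics/c6.png

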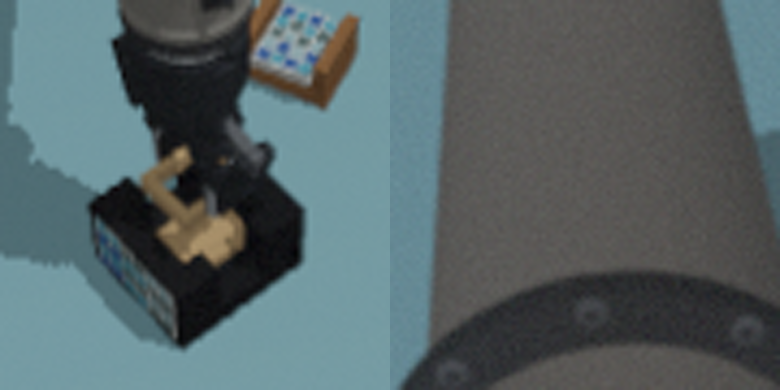

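Request:
{"api": "step_arm", "payload": {"xyz": [[-0.004,0.06,-0.002],[-0.004,0.12,-0.002],[-0.004,0.15,-0.002],[-0.004,0.15,-0.002]], "rotation": [[0.0005,0.001,0.0008],[0.0005,0.001,0.0008],[0.0005,0.001,0.0008],[0.0005,0.001,0.0008]]}}

```text
clock: 5.35
tcp_pos: [0.6384, 0.0094, 0.2243]
orientation: [-1.389, -0.868, 0.872]
contact_force: [-0.5, -0.9, -0.1]
grip_width: 0.0469
```

```bash
python3 g.py .6388,.010,.207,64.1
```

```text
t 5.35 tcp [0.6384 0.0094 0.2243] th 64.07 F [-0.5 -0.9 -0.1] w 0.0469 q [-0.21  0.63  0.14  1.78 -0.12  0.74  1.11]
[0.6388, 0.01, 0.207, 64.1] xyz [0.0023, 0.0577, -0.0004] rot [-0.0013, -0.0004, -0.001] rows 0.3
```

Inside without contact. Go down to the floor.

Request:
{"api": "step_arm", "payload": {"xyz": [[0.002,0.025,0],[0.002,0.045,0],[0.002,0.06,0],[0.002,0.06,0]], "rotation": [[0,0,0],[0,0,0],[0,0,0],[0,0,0]]}}

```text
clock: 5.85
tcp_pos: [0.6387, 0.0099, 0.2063]
orientation: [-1.389, -0.868, 0.871]
contact_force: [-0.5, 0.8, -0.0]
grip_width: 0.0475
```

```bash
python3 g.py .6388,.010,.205,64.1
```

```text
t 5.85 tcp [0.6387 0.0099 0.2063] th 64.06 F [-0.5  0.8 -0. ] w 0.0475 q [-0.21  0.65  0.13  1.79 -0.12  0.71  1.11]
[0.6388, 0.01, 0.205, 64.1] xyz [0.0003, 0.0044, -0.0001] rot [-0.0012, -0.0004, -0.0009] rows 0.0
```

Not yet touching; small steps down.

Request:
{"api": "step_arm", "payload": {"xyz": [[0,0.004,0],[0,0.008,0],[0,0.008,0]], "rotation": [[0,0,0],[0,0,0],[0,0,0]]}}

```text
clock: 6.22
tcp_pos: [0.6388, 0.0099, 0.206]
orientation: [-1.389, -0.868, 0.871]
contact_force: [-7.0, 0.3, 17.0]
grip_width: 0.0471
```

Request:
{"api": "step_arm", "payload": {"xyz": [[0,0,0],[0,0,0],[0,0,0]], "rotation": [[0,0,0],[0,0,0],[0,0,0]], "grip": 0.25}}

```text
clock: 6.6
tcp_pos: [0.6387, 0.0099, 0.2057]
orientation: [-1.389, -0.868, 0.871]
contact_force: [0.3, 0.3, 1.0]
grip_width: 0.0638
```

Request:
{"api": "step_arm", "payload": {"xyz": [[0,-0.06,0],[0,-0.2,0],[0,-0.4,0],[0,-0.4,0],[0,-0.4,0]], "rotation": [[0,0,0],[0,0,0],[0,0,0],[0,0,0],[0,0,0]]}}

```text
clock: 7.22
tcp_pos: [0.6389, 0.0099, 0.3264]
orientation: [-1.389, -0.868, 0.87]
contact_force: [0.8, -0.4, 0.4]
grip_width: 0.0639
```

```bash
python3 g.py .450,.005,.32,-1.8; python3 - <<'E'
from ov import *
a=grab("scene","scene4")["pixels"][...,::-1]
cv2.imwrite("pics/c7.png",cv2.resize(a[186:266,206:286],(560,560),interpolation=2))
E
```

```text
t 7.22 tcp [0.6389 0.0099 0.3264] th 64.06 F [ 0.8 -0.4  0.4] w 0.0639 q [-0.23  0.5   0.16  1.73 -0.1   0.92  1.09]
[0.45, 0.005, 0.32, -1.8] xyz [-0.29, 0.0223, 0.5589] rot [-0.0006, 0.7318, -0.0009] rows 6.2
```

View pics/c7.png

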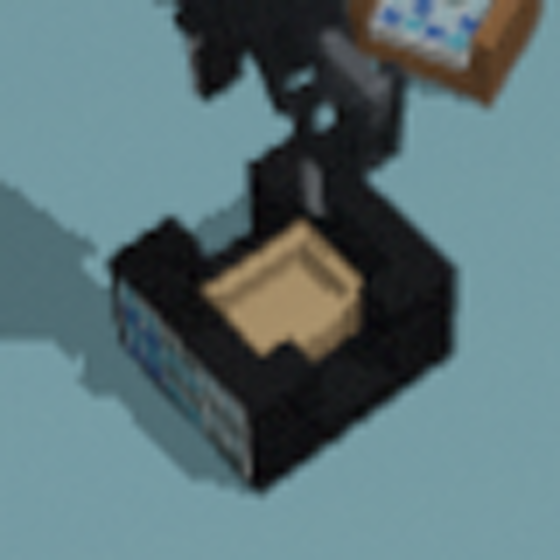

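Request:
{"api": "step_arm", "payload": {"xyz": [[-0.29,0.022,0.559],[-0.29,0.022,0.559],[-0.29,0.022,0.559],[-0.29,0.022,0.559],[-0.29,0.022,0.559],[-0.29,0.022,0.559],[-0.29,0.022,0.559],[-0.29,0.022,0.559],[-0.29,0.022,0.559],[-0.29,0.022,0.559]], "rotation": [[0,0.732,0],[0,0.732,0],[0,0.732,0],[0,0.732,0],[0,0.732,0],[0,0.732,0],[0,0.732,0],[0,0.732,0],[0,0.732,0],[0,0.732,0]], "grip": 0.08}}

```text
clock: 8.52
tcp_pos: [0.4496, 0.005, 0.3193]
orientation: [-1.571, 0.027, -0.021]
contact_force: [-0.3, 0.8, -1.1]
grip_width: 0.0787
```

```bash
python3 g.py .450,.005,.23,-1.8 .450,.005,.199,-1.8; python3 - <<'E'
from ov import *
b=grab("scene","scene5")["pixels"][...,::-1]
cv2.imwrite("pics/c8.png",cv2.resize(b[130:220,220:310],(540,540),interpolation=2))
E
```

```text
t 8.53 tcp [0.4496 0.005  0.3193] th -1.76 F [-0.3  0.8 -1.1] w 0.0787 q [-0.5   0.23  0.4   2.18 -0.13  0.76 -0.04]
[0.45, 0.005, 0.23, -1.8] xyz [0.0024, 0.2976, 0.0003] rot [0.0002, 0.0004, -0.0024] rows 1.4
[0.45, 0.005, 0.199, -1.8] xyz [0.0028, 0.4009, 0.0003] rot [0.0002, 0.0004, -0.0024] rows 1.9
```

View pics/c8.png

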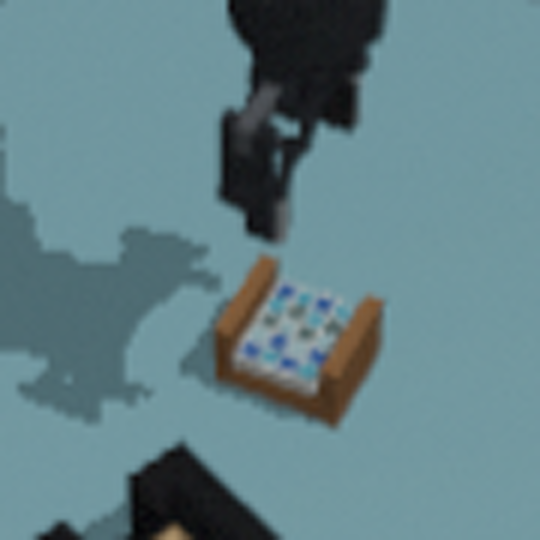

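Request:
{"api": "step_arm", "payload": {"xyz": [[0.0026,0.2,0],[0.0026,0.3,0],[0.0026,0.37,0],[0.0026,0.4,0],[0.0026,0.4,0],[0.0026,0.4,0]], "rotation": [[0,0,-0.0024],[0,0,-0.0024],[0,0,-0.0024],[0,0,-0.0024],[0,0,-0.0024],[0,0,-0.0024]]}}

```text
clock: 9.32
tcp_pos: [0.4504, 0.0049, 0.2001]
orientation: [-1.571, 0.023, -0.026]
contact_force: [0.0, -1.1, 0.8]
grip_width: 0.0784
```

Request:
{"api": "step_arm", "payload": {"xyz": [[0,0,0],[0,0,0],[0,0,0],[0,0,0]], "rotation": [[0,0,0],[0,0,0],[0,0,0],[0,0,0]], "grip": 1, "force": 40}}

```text
clock: 9.82
tcp_pos: [0.4508, 0.0049, 0.2013]
orientation: [-1.57, 0.022, -0.027]
contact_force: [-2.2, 0.3, 11.9]
grip_width: 0.0578
```

```bash
python3 g.py .450,.005,.32,-1.8 .5,.15,.3,-25.9; python3 - <<'E'
from ov import *
b=grab("scene","scene6")["pixels"][...,::-1]
cv2.imwrite("pics/c9.png",cv2.resize(b[130:220,220:310],(540,540),interpolation=2))
E
```

```text
t 9.82 tcp [0.4508 0.0049 0.2013] th -1.78 F [-2.2  0.3 11.9] w 0.0578 q [-0.39  0.46  0.3   2.25 -0.29  0.47  0.1 ]
[0.45, 0.005, 0.32, -1.8] xyz [-0.0014, -0.3957, 0.0006] rot [-0.0006, 0.0002, 0.002] rows 1.9
[0.5, 0.15, 0.3, -25.9] xyz [0.15, -0.3281, 0.4888] rot [-0.001, 0.268, 0.0018] rows 2.9
```

View pics/c9.png

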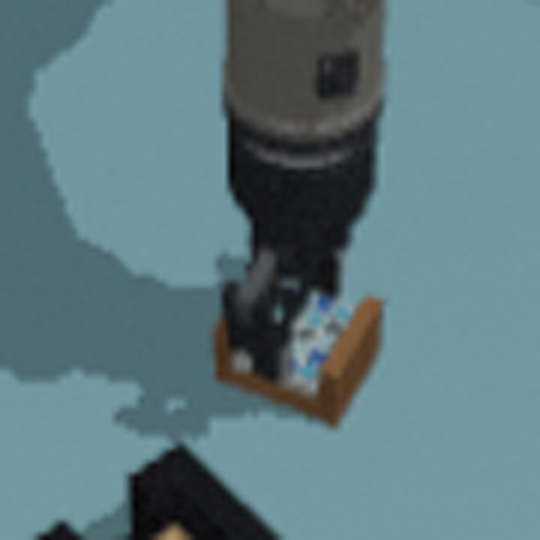

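Request:
{"api": "step_arm", "payload": {"xyz": [[0,-0.03,0],[0,-0.1,0],[0,-0.25,0],[0,-0.36,0],[0,-0.36,0],[0,-0.36,0]], "rotation": [[0,0,0],[0,0,0],[0,0,0],[0,0,0],[0,0,0],[0,0,0]]}}

```text
clock: 10.62
tcp_pos: [0.45, 0.0049, 0.309]
orientation: [-1.57, 0.022, -0.026]
contact_force: [-1.1, -0.7, -1.0]
grip_width: 0.0575
```

```bash
python3 g.py .5,.15,.25,-25.9; python3 - <<'E'
from ov import *
b=grab("scene","scene7")["pixels"][...,::-1]
cv2.imwrite("pics/c10.png",cv2.resize(b[130:220,220:310],(540,540),interpolation=2))
E
```

```text
t 10.62 tcp [0.45   0.0049 0.309 ] th -1.76 F [-1.1 -0.7 -1. ] w 0.0575 q [-0.51  0.25  0.42  2.19 -0.15  0.73 -0.02]
[0.5, 0.15, 0.25, -25.9] xyz [0.1511, 0.1978, 0.4882] rot [-0.0011, 0.2682, 0.0016] rows 2.6
```

View pics/c10.png

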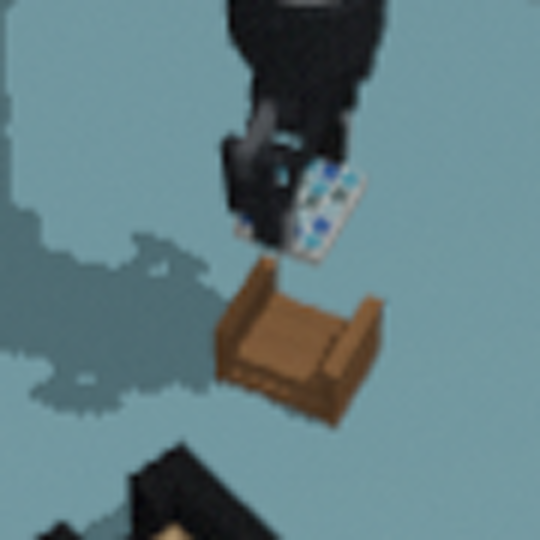

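Request:
{"api": "step_arm", "payload": {"xyz": [[0.151,0.198,0.488],[0.151,0.198,0.488],[0.151,0.198,0.488],[0.151,0.198,0.488],[0.151,0.198,0.488],[0.151,0.198,0.488],[0.151,0.198,0.488]], "rotation": [[0,0.268,0.0016],[0,0.268,0.0016],[0,0.268,0.0016],[0,0.268,0.0016],[0,0.268,0.0016],[0,0.268,0.0016],[0,0.268,0.0016]]}}

```text
clock: 11.55
tcp_pos: [0.4998, 0.1488, 0.2497]
orientation: [-1.54, 0.356, -0.355]
contact_force: [-0.2, -0.6, -0.3]
grip_width: 0.0572
```

```bash
python3 g.py .5,.15,.177,-25.9
```

```text
t 11.55 tcp [0.4998 0.1488 0.2497] th -25.98 F [-0.2 -0.6 -0.3] w 0.0572 q [-0.74  0.47  0.41  2.07 -0.3   0.66 -0.58]
[0.5, 0.15, 0.177, -25.9] xyz [-0.0008, 0.2423, 0.0037] rot [-0.0007, -0.0009, -0.0007] rows 1.2
```

Request:
{"api": "step_arm", "payload": {"xyz": [[0,0.1,0.0037],[0,0.19,0.0037],[0,0.235,0.0037],[0,0.242,0.0037],[0,0.242,0.0037]], "rotation": [[0,0,0],[0,0,0],[0,0,0],[0,0,0],[0,0,0]]}}

```text
clock: 12.18
tcp_pos: [0.5006, 0.1498, 0.1777]
orientation: [-1.54, 0.356, -0.356]
contact_force: [0.5, -0.3, -0.2]
grip_width: 0.0577
```

Request:
{"api": "step_arm", "payload": {"xyz": [[0,0.003,0],[0,0.007,0],[0,0.007,0]], "rotation": [[0,0,0],[0,0,0],[0,0,0]]}}

```text
clock: 12.55
tcp_pos: [0.501, 0.1499, 0.1765]
orientation: [-1.538, 0.355, -0.357]
contact_force: [-0.5, 0.2, 5.4]
grip_width: 0.0576
```

Request:
{"api": "step_arm", "payload": {"xyz": [[0,0.002,0],[0,0.002,0],[0,0,0]], "rotation": [[0,0,0],[0,0,0],[0,0,0]], "grip": 0.1}}

```text
clock: 12.92
tcp_pos: [0.501, 0.1499, 0.1765]
orientation: [-1.539, 0.355, -0.357]
contact_force: [-0.0, 0.5, 0.9]
grip_width: 0.0769
```

Request:
{"api": "step_arm", "payload": {"xyz": [[0,-0.05,0],[0,-0.2,0],[0,-0.35,0],[0,-0.4,0],[0,-0.4,0]], "rotation": [[0,0,0],[0,0,0],[0,0,0],[0,0,0],[0,0,0]]}}

```text
clock: 13.55
tcp_pos: [0.5009, 0.1498, 0.2976]
orientation: [-1.537, 0.353, -0.358]
contact_force: [0.3, 0.7, -0.2]
grip_width: 0.077
```

```bash
python3 - <<'E'
from ov import *
I={n:grab(n,n+"8")["pixels"][...,::-1] for n in("scene","top")}
c=[px(n,[[.5,.15,.01]])[0].astype(int) for n in I]
k=lambda a,c:cv2.resize(a[c[1]-35:c[1]+35,c[0]-35:c[0]+35],(390,390),interpolation=2)
cv2.imwrite("pics/c11.png",np.hstack([k(I[n],cc) for n,cc in zip(I,c)]))
E
python3 g.py .5,.15,.26,64.1
```

```text
t 13.65 tcp [0.5002 0.1497 0.2957] th -25.98 F [-0.7 -0.2 -0.1] w 0.0767 q [-0.78  0.39  0.47  2.04 -0.26  0.76 -0.62]
[0.5, 0.15, 0.26, 64.1] xyz [-0.0011, 0.119, 0.0005] rot [-0.0013, -1.0009, 0.0007] rows 8.4
```

View pics/c11.png

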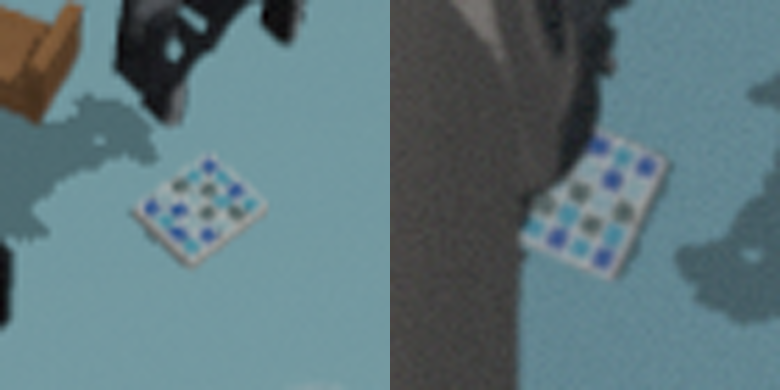

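```bash
python3 - <<'E'
from ov import *
I=load("8")
V=[blk(-.03,.03,-.024,.024,0,.01)]
a=[]
for n in I:
    c=px(n,[[.5,.15,.01]])[0].astype(int)
    a.append(overlay(n,I[n],[.501,.150,np.radians(-26)],V,(c[0]-35,c[1]-35,c[0]+35,c[1]+35),5.57,None))
cv2.imwrite("pics/c12.png",np.hstack(a))
E
```

```text
(no output)
```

View pics/c12.png

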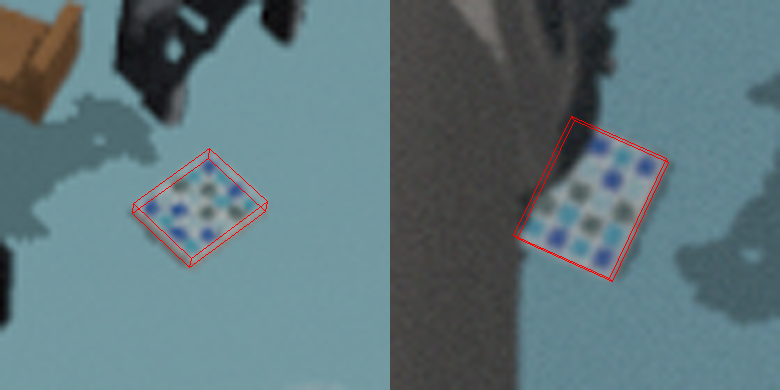

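Request:
{"api": "step_arm", "payload": {"xyz": [[0,0.0,0],[0,0.0,0],[0,0.0,0],[0,0.0,0],[0,0.0,0],[0,0.06,0],[0,0.12,0],[0,0.12,0],[0,0.12,0],[0,0.12,0],[0,0.12,0]], "rotation": [[0,-1,0],[0,-1,0],[0,-1,0],[0,-1,0],[0,-1,0],[0,-1,0],[0,-1,0],[0,-1,0],[0,-1,0],[0,-1,0],[0,-1,0]], "grip": 0.2}}

```text
clock: 15.02
tcp_pos: [0.4999, 0.1496, 0.2589]
orientation: [-1.389, -0.867, 0.868]
contact_force: [0.6, -0.6, 0.0]
grip_width: 0.0682
```

```bash
python3 g.py .501,.15,.175,64.0
```

```text
t 15.03 tcp [0.4999 0.1496 0.2589] th 63.92 F [ 0.6 -0.6  0. ] w 0.0682 q [-0.47  0.42  0.07  2.05 -0.05  0.67  0.75]
[0.501, 0.15, 0.175, 64.0] xyz [0.0026, 0.2796, -0.003] rot [-0.0011, -0.0009, 0.0005] rows 1.3
```

Request:
{"api": "step_arm", "payload": {"xyz": [[0.0026,0.1,-0.003],[0.0026,0.2,-0.003],[0.0026,0.265,-0.003],[0.0026,0.281,-0.003],[0.0026,0.281,-0.003]], "rotation": [[0,-0.001,0],[0,-0.001,0],[0,-0.001,0],[0,-0.001,0],[0,-0.001,0]]}}

```text
clock: 15.65
tcp_pos: [0.501, 0.1501, 0.1746]
orientation: [-1.388, -0.868, 0.869]
contact_force: [-0.1, 0.5, -0.5]
grip_width: 0.0684
```

Request:
{"api": "step_arm", "payload": {"xyz": [[0,0,0],[0,0,0],[0,0,0],[0,0,0]], "rotation": [[0,0,0],[0,0,0],[0,0,0],[0,0,0]], "grip": 1, "force": 40}}

```text
clock: 16.15
tcp_pos: [0.5015, 0.1502, 0.1758]
orientation: [-1.389, -0.869, 0.867]
contact_force: [-2.5, 0.9, 6.2]
grip_width: 0.0464
```

Request:
{"api": "step_arm", "payload": {"xyz": [[0,-0.03,0],[0,-0.15,0],[0,-0.35,0],[0,-0.4,0],[0,-0.4,0]], "rotation": [[0,0,0],[0,0,0],[0,0,0],[0,0,0],[0,0,0]]}}

```text
clock: 16.77
tcp_pos: [0.5016, 0.1501, 0.297]
orientation: [-1.389, -0.872, 0.865]
contact_force: [-0.5, 1.3, -0.9]
grip_width: 0.0468
```

```bash
python3 g.py .6388,.01,.285,64.1; python3 - <<'E'
from ov import *
b=grab("scene","scene9")["pixels"][...,::-1]
c=px("scene",[[.5,.15,.13]])[0].astype(int)
cv2.imwrite("pics/c13.png",cv2.resize(b[c[1]-40:c[1]+40,c[0]-40:c[0]+40],(480,480),interpolation=2))
E
```

```text
t 16.77 tcp [0.5016 0.1501 0.297 ] th 63.98 F [-0.5  1.3 -0.9] w 0.0468 q [-0.47  0.37  0.08  2.02 -0.04  0.75  0.75]
[0.6388, 0.01, 0.285, 64.1] xyz [-0.2192, 0.0398, -0.6157] rot [0.0006, -0.0013, 0.0027] rows 3.1
```

View pics/c13.png

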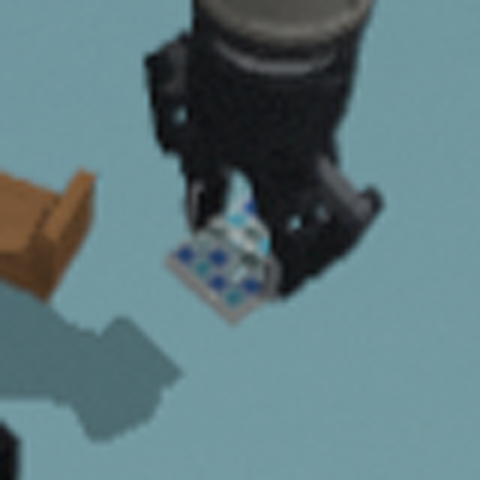

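Request:
{"api": "step_arm", "payload": {"xyz": [[-0.219,0.04,-0.616],[-0.219,0.04,-0.616],[-0.219,0.04,-0.616],[-0.219,0.04,-0.616],[-0.219,0.04,-0.616],[-0.219,0.04,-0.616],[-0.219,0.04,-0.616]], "rotation": [[0,-0.0013,0.0027],[0,-0.0013,0.0027],[0,-0.0013,0.0027],[0,-0.0013,0.0027],[0,-0.0013,0.0027],[0,-0.0013,0.0027],[0,-0.0013,0.0027]]}}

```text
clock: 17.7
tcp_pos: [0.6376, 0.0115, 0.2832]
orientation: [-1.388, -0.87, 0.874]
contact_force: [0.2, -0.0, -1.1]
grip_width: 0.0464
```

```bash
python3 g.py .6388,.01,.233,64.1
```

```text
t 17.7 tcp [0.6376 0.0115 0.2832] th 64.24 F [ 0.2 -0.  -1.1] w 0.0464 q [-0.2   0.55  0.11  1.76 -0.08  0.84  1.07]
[0.6388, 0.01, 0.233, 64.1] xyz [-0.0026, 0.1672, -0.0061] rot [-0.0012, 0.0016, -0.0012] rows 0.8
```

Request:
{"api": "step_arm", "payload": {"xyz": [[-0.0026,0.0,-0.006],[-0.0026,0.06,-0.006],[-0.0026,0.12,-0.006],[-0.0026,0.167,-0.006],[-0.0026,0.167,-0.006],[-0.0026,0.167,-0.006]], "rotation": [[-0.001,0.0016,-0.001],[-0.001,0.0016,-0.001],[-0.001,0.0016,-0.001],[-0.001,0.0016,-0.001],[-0.001,0.0016,-0.001],[-0.001,0.0016,-0.001]]}}

```text
clock: 18.45
tcp_pos: [0.639, 0.0099, 0.2331]
orientation: [-1.39, -0.87, 0.87]
contact_force: [0.2, -0.3, -1.2]
grip_width: 0.0463
```

```bash
python3 g.py .6388,.01,.2205,64.1
```

```text
t 18.45 tcp [0.639  0.0099 0.2331] th 64.09 F [ 0.2 -0.3 -1.2] w 0.0463 q [-0.19  0.62  0.1   1.78 -0.09  0.75  1.08]
[0.6388, 0.01, 0.2205, 64.1] xyz [-0.0001, 0.0421, 0.0007] rot [0.0, -0.0001, -0.0001] rows 0.2
```

Request:
{"api": "step_arm", "payload": {"xyz": [[0,0.02,0],[0,0.036,0],[0,0.042,0],[0,0.042,0]], "rotation": [[0,0,0],[0,0,0],[0,0,0],[0,0,0]]}}

```text
clock: 18.95
tcp_pos: [0.639, 0.0099, 0.2204]
orientation: [-1.39, -0.87, 0.87]
contact_force: [0.5, -0.4, -1.6]
grip_width: 0.0465
```

Request:
{"api": "step_arm", "payload": {"xyz": [[0,0.003,0],[0,0.006,0],[0,0.006,0]], "rotation": [[0,0,0],[0,0,0],[0,0,0]]}}

```text
clock: 19.32
tcp_pos: [0.6391, 0.0099, 0.2198]
orientation: [-1.39, -0.87, 0.87]
contact_force: [-2.5, -0.2, 8.1]
grip_width: 0.0463
```

Request:
{"api": "step_arm", "payload": {"xyz": [[0,0.002,0],[0,0.002,0],[0,0,0]], "rotation": [[0,0,0],[0,0,0],[0,0,0]], "grip": 0.25}}

```text
clock: 19.7
tcp_pos: [0.6391, 0.0099, 0.2197]
orientation: [-1.39, -0.87, 0.87]
contact_force: [-0.3, 0.5, -0.1]
grip_width: 0.0641
```

Request:
{"api": "step_arm", "payload": {"xyz": [[0,-0.04,0],[0,-0.2,0],[0,-0.4,0],[0,-0.4,0],[0,-0.4,0]], "rotation": [[0,0,0],[0,0,0],[0,0,0],[0,0,0],[0,0,0]]}}

```text
clock: 20.32
tcp_pos: [0.6389, 0.0099, 0.3401]
orientation: [-1.39, -0.87, 0.869]
contact_force: [-0.1, -0.9, -0.4]
grip_width: 0.0641
```

```bash
python3 g.py .466,-.3073,.33,-33.4; python3 - <<'E'
from ov import *
a=grab("scene","scene10")["pixels"][...,::-1]
cv2.imwrite("pics/c14.png",cv2.resize(a[186:266,206:286],(560,560),interpolation=2))
E
```

```text
t 20.32 tcp [0.6389 0.0099 0.3401] th 64.09 F [-0.1 -0.9 -0.4] w 0.0641 q [-0.21  0.48  0.13  1.71 -0.07  0.95  1.07]
[0.466, -0.3073, 0.33, -33.4] xyz [-1.2028, 0.0333, 0.0562] rot [0.0, 1.0832, 0.0005] rows 9.1
```

View pics/c14.png

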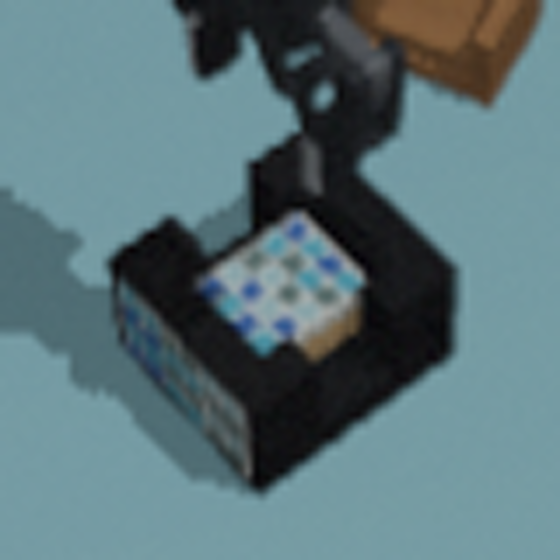

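Request:
{"api": "step_arm", "payload": {"xyz": [[-0.9,0.033,0.042],[-0.9,0.033,0.042],[-0.9,0.033,0.042],[-0.9,0.033,0.042],[-0.9,0.033,0.042],[-0.9,0.033,0.042],[-0.9,0.033,0.042]], "rotation": [[0,0.8,0],[0,0.8,0],[0,0.8,0],[0,0.8,0],[0,0.8,0],[0,0.8,0],[0,0.8,0]]}}

```text
clock: 21.25
tcp_pos: [0.5084, -0.2276, 0.3279]
orientation: [-1.568, 0.117, -0.11]
contact_force: [-0.7, -0.1, 0.1]
grip_width: 0.0642
```

```bash
python3 g.py .466,-.3073,.26,-33.4
```

```text
t 21.25 tcp [ 0.5084 -0.2276  0.3279] th -8.25 F [-0.7 -0.1  0.1] w 0.0642 q [-0.06  0.4   0.47  1.94 -0.24  0.86  0.39]
[0.466, -0.3073, 0.26, -33.4] xyz [-0.1008, 0.2267, -0.2832] rot [0.0008, 0.2794, -0.0028] rows 2.4
```

Request:
{"api": "step_arm", "payload": {"xyz": [[-0.101,0.227,-0.283],[-0.101,0.227,-0.283],[-0.101,0.227,-0.283],[-0.101,0.227,-0.283],[-0.101,0.227,-0.283],[-0.101,0.227,-0.283]], "rotation": [[0,0.279,-0.003],[0,0.279,-0.003],[0,0.279,-0.003],[0,0.279,-0.003],[0,0.279,-0.003],[0,0.279,-0.003]], "grip": 0.2}}

```text
clock: 22.0
tcp_pos: [0.4663, -0.3067, 0.26]
orientation: [-1.523, 0.454, -0.455]
contact_force: [-0.1, -0.2, -0.3]
grip_width: 0.0684
```

```bash
python3 g.py .466,-.3073,.174,-33.4; python3 - <<'E'
from ov import *
a=[]
for n in("scene","top"):
    im=grab(n,n+"11")["pixels"][...,::-1].copy();c=px(n,[[.466,-.307,.02]])[0].astype(int)
    a.append(overlay(n,im,[.466,-.3073,np.radians(56.6)],[blk(-.03,.03,-.024,.024,0,.01)],(c[0]-35,c[1]-35,c[0]+35,c[1]+35),5.57,None))
cv2.imwrite("pics/c15.png",np.hstack(a))
E
```

```text
t 22.0 tcp [ 0.4663 -0.3067  0.26  ] th -33.25 F [-0.1 -0.2 -0.3] w 0.0684 q [ 0.06  0.52  0.54  1.99 -0.39  0.73  0.25]
[0.466, -0.3073, 0.174, -33.4] xyz [-0.0, 0.2868, -0.0022] rot [0.0005, 0.0017, 0.0005] rows 1.4
```

View pics/c15.png

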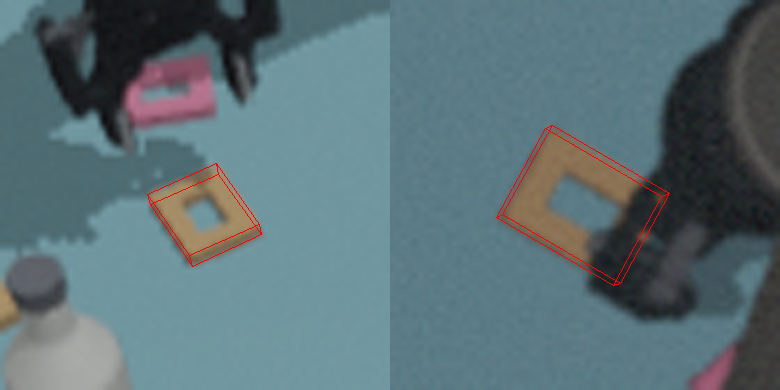

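Request:
{"api": "step_arm", "payload": {"xyz": [[0,0.1,-0.002],[0,0.2,-0.002],[0,0.27,-0.002],[0,0.287,-0.002],[0,0.287,-0.002]], "rotation": [[0,0.0017,0],[0,0.0017,0],[0,0.0017,0],[0,0.0017,0],[0,0.0017,0]]}}

```text
clock: 22.72
tcp_pos: [0.4661, -0.3076, 0.1744]
orientation: [-1.523, 0.456, -0.458]
contact_force: [-0.7, -0.8, -0.2]
grip_width: 0.068
```

Request:
{"api": "step_arm", "payload": {"xyz": [[0,0,0],[0,0,0],[0,0,0],[0,0,0]], "rotation": [[0,0,0],[0,0,0],[0,0,0],[0,0,0]], "grip": 1, "force": 30}}

```text
clock: 23.22
tcp_pos: [0.4666, -0.3079, 0.1756]
orientation: [-1.523, 0.455, -0.46]
contact_force: [-1.2, 0.6, 6.5]
grip_width: 0.0468
```

Request:
{"api": "step_arm", "payload": {"xyz": [[0,-0.03,0],[0,-0.15,0],[0,-0.35,0],[0,-0.45,0],[0,-0.45,0]], "rotation": [[0,0,0],[0,0,0],[0,0,0],[0,0,0],[0,0,0]]}}

```text
clock: 23.85
tcp_pos: [0.4668, -0.3082, 0.3136]
orientation: [-1.523, 0.45, -0.464]
contact_force: [0.4, 0.9, -0.6]
grip_width: 0.0467
```

```bash
python3 g.py .6388,.01,.3,64.1; python3 - <<'E'
from ov import *
b=grab("scene","scene12")["pixels"][...,::-1]
c=px("scene",[[.466,-.307,.13]])[0].astype(int)
cv2.imwrite("pics/c16.png",cv2.resize(b[c[1]-40:c[1]+40,c[0]-40:c[0]+40],(480,480),interpolation=2))
E
```

```text
t 23.85 tcp [ 0.4668 -0.3082  0.3136] th -33.44 F [ 0.4  0.9 -0.6] w 0.0467 q [ 0.01  0.45  0.6   1.95 -0.34  0.83  0.21]
[0.6388, 0.01, 0.3, 64.1] xyz [-0.1065, 0.0457, 1.201] rot [0.0043, -1.0837, 0.0048] rows 9.1
```

View pics/c16.png

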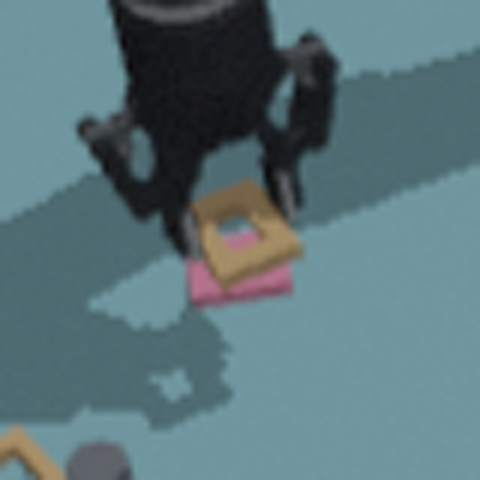

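Request:
{"api": "step_arm", "payload": {"xyz": [[-0.09,0,0.95],[-0.09,0,0.95],[-0.09,0,0.95],[-0.09,0,0.95],[-0.09,0,0.95],[-0.09,0,0.95],[-0.09,0,0.95],[-0.09,0,0.95]], "rotation": [[0.004,-0.9,0.004],[0.004,-0.9,0.004],[0.004,-0.9,0.004],[0.004,-0.9,0.004],[0.004,-0.9,0.004],[0.004,-0.9,0.004],[0.004,-0.9,0.004],[0.004,-0.9,0.004]]}}

```text
clock: 24.9
tcp_pos: [0.6002, -0.0547, 0.3101]
orientation: [-1.466, -0.65, 0.654]
contact_force: [-0.0, 0.2, 0.3]
grip_width: 0.0469
```

```bash
python3 g.py .6388,.01,.29,64.1
```

```text
t 24.9 tcp [ 0.6002 -0.0547  0.3101] th 47.84 F [-0.   0.2  0.3] w 0.0469 q [-0.16  0.47  0.2   1.83 -0.12  0.86  0.93]
[0.6388, 0.01, 0.29, 64.1] xyz [0.2463, 0.0671, 0.0488] rot [-0.0033, -0.1806, -0.0001] rows 1.5
```

Request:
{"api": "step_arm", "payload": {"xyz": [[0.246,0.067,0.049],[0.246,0.067,0.049],[0.246,0.067,0.049],[0.246,0.067,0.049],[0.246,0.067,0.049]], "rotation": [[-0.003,-0.181,0],[-0.003,-0.181,0],[-0.003,-0.181,0],[-0.003,-0.181,0],[-0.003,-0.181,0]]}}

```text
clock: 25.52
tcp_pos: [0.6383, 0.0084, 0.2901]
orientation: [-1.391, -0.867, 0.869]
contact_force: [-0.2, 0.7, -0.2]
grip_width: 0.0471
```

```bash
python3 g.py .6388,.01,.242,64.1;  python3 - <<'E'
from ov import *
a=grab("scene","scene13")["pixels"][...,::-1]
cv2.imwrite("pics/c17.png",cv2.resize(a[176:266,201:291],(540,540),interpolation=2))
E
```

```text
t 25.52 tcp [0.6383 0.0084 0.2901] th 63.95 F [-0.2  0.7 -0.2] w 0.0471 q [-0.2   0.54  0.12  1.75 -0.08  0.86  1.07]
[0.6388, 0.01, 0.242, 64.1] xyz [0.0058, 0.1603, 0.0007] rot [-0.0003, -0.0017, -0.0006] rows 0.8
```

View pics/c17.png

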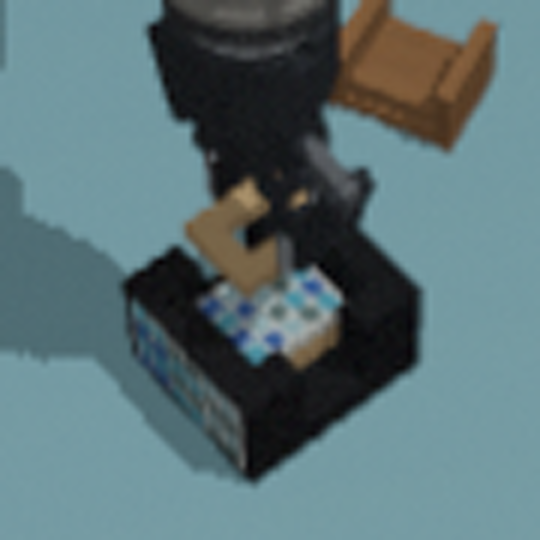

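Request:
{"api": "step_arm", "payload": {"xyz": [[0.006,0.02,0.0],[0.006,0.07,0.0],[0.006,0.13,0.0],[0.006,0.16,0.0],[0.006,0.16,0.0],[0.006,0.16,0.0]], "rotation": [[0,-0.0017,0],[0,-0.0017,0],[0,-0.0017,0],[0,-0.0017,0],[0,-0.0017,0],[0,-0.0017,0]]}}

```text
clock: 26.32
tcp_pos: [0.6394, 0.0102, 0.2425]
orientation: [-1.39, -0.87, 0.871]
contact_force: [-0.1, 0.1, -0.3]
grip_width: 0.0472
```

```bash
python3 g.py .6388,.01,.2302,64.1
```

```text
t 26.32 tcp [0.6394 0.0102 0.2425] th 64.13 F [-0.1  0.1 -0.3] w 0.0472 q [-0.19  0.6   0.11  1.77 -0.09  0.77  1.08]
[0.6388, 0.01, 0.2302, 64.1] xyz [-0.0015, 0.0409, 0.0015] rot [0.0001, 0.0003, -0.0002] rows 0.2
```

Request:
{"api": "step_arm", "payload": {"xyz": [[-0.0015,0.02,0.0015],[-0.0015,0.035,0.0015],[-0.0015,0.041,0.0015],[-0.0015,0.041,0.0015]], "rotation": [[0,0,0],[0,0,0],[0,0,0],[0,0,0]]}}

```text
clock: 26.82
tcp_pos: [0.6388, 0.01, 0.23]
orientation: [-1.39, -0.87, 0.871]
contact_force: [0.5, 0.7, -0.6]
grip_width: 0.0469
```

Request:
{"api": "step_arm", "payload": {"xyz": [[0,0.003,0],[0,0.006,0],[0,0.006,0]], "rotation": [[0,0,0],[0,0,0],[0,0,0]]}}

```text
clock: 27.2
tcp_pos: [0.6389, 0.0099, 0.2296]
orientation: [-1.39, -0.871, 0.87]
contact_force: [-4.3, 0.0, 10.1]
grip_width: 0.0469
```

Contact at the expected height (0.2295). Release and retreat.

Request:
{"api": "step_arm", "payload": {"xyz": [[0,0.002,0],[0,0.002,0],[0,0,0]], "rotation": [[0,0,0],[0,0,0],[0,0,0]], "grip": 0.25}}

```text
clock: 27.58
tcp_pos: [0.6388, 0.0099, 0.2294]
orientation: [-1.39, -0.87, 0.87]
contact_force: [-0.6, -1.1, 0.0]
grip_width: 0.064
```

Request:
{"api": "step_arm", "payload": {"xyz": [[0,-0.04,0],[0,-0.2,0],[0,-0.4,0],[0,-0.5,0],[0,-0.5,0],[0,-0.5,0.5],[0,-0.5,0.5],[0,-0.5,0.5],[0,-0.5,0.5],[0,-0.5,0.5]], "rotation": [[0,0,0],[0,0,0],[0,0,0],[0,0,0],[0,0,0],[0,0,0],[0,0,0],[0,0,0],[0,0,0],[0,0,0]]}}

```text
clock: 28.82
tcp_pos: [0.5045, 0.0749, 0.3792]
orientation: [-1.391, -0.87, 0.87]
contact_force: [1.0, 1.0, -0.2]
grip_width: 0.0638
```

```bash
python3 g.py; python3 - <<'E'
from ov import *
B=[.6388,.010,np.radians(-25.9)];V=[blk(-.03,.03,-.024,.024,.054,.064)]
o=[]
for n,wn in(("scene",(211,191,281,261)),("top",(223,127,293,197))):
    a=grab(n,n+"14")["pixels"][...,::-1].copy()
    o.append(np.vstack([cv2.resize(a[wn[1]:wn[3],wn[0]:wn[2]],(300,300),interpolation=2),cv2.resize(overlay(n,a,B,V,wn,300/70,None),(300,300))]))
cv2.imwrite("pics/c18.png",np.hstack(o))
E
```

```text
t 28.82 tcp [0.5045 0.0749 0.3792] th 64.08 F [ 1.   1.  -0.2] w 0.0638 q [-0.36  0.23  0.1   1.98 -0.03  0.93  0.88]
```

View pics/c18.png

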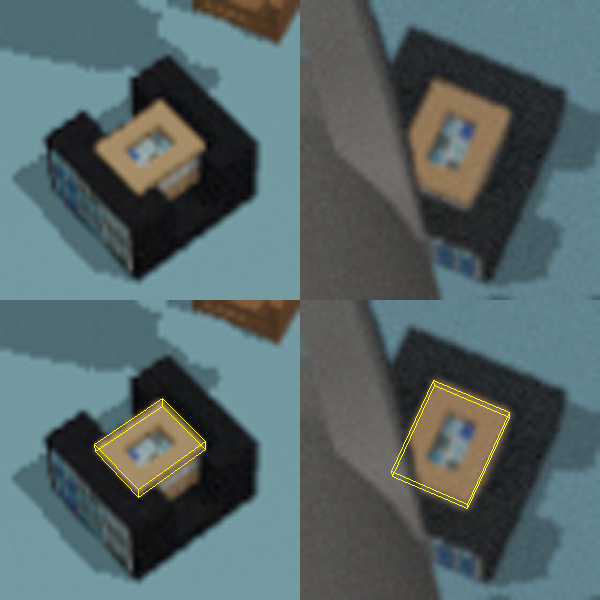

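View pics/scene14.png

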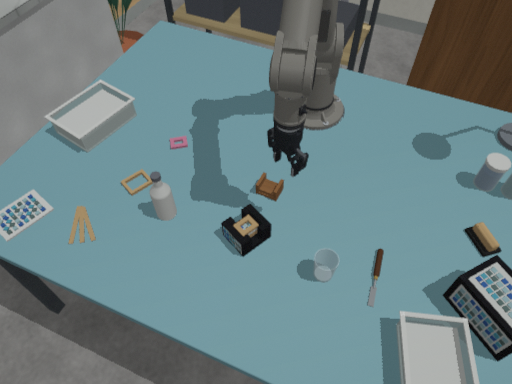

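```bash
python3 -c "
from bench import r
print(r.hand_in())"
```

```text
the job is handed in; nothing more can be done
None
```

I put the inset together in the asked order and handed it in at about 29 s of the 72 s allowed. The spacer went in first. The panel was taken from the rack by its short ends, laid on free table, taken again by its long sides and set in tiles up. The retaining frame went in last.

- **Seating height:** each piece was pressed lightly (8–17 N) until it touched. The tool then stood at 0.206, 0.220 and 0.230 m, within about 1 mm of the heights for fully home.
- **Final pictures:** in both cameras the retaining frame matches the outline of a fully home frame to about a pixel (2–3 mm). In the top view the arm hides its left edge. The tiles show through its opening.
- **Left alone:** the bottle, cup, knife, spare frame and pink look-alike appear where they were. I judged this by eye from the last scene picture and did not measure it.
- **Disagreements:** the two cameras differed by about 2 mm in position, so I used the average. The gripper read about 47 mm on the 48 mm pieces and 58 mm on the panel's 60 mm length. Each time it closed there was a brief 6–12 N upward push on the tool, most likely the pads swinging forward. No check failed.

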